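# Oil the case's catch and fasten the hasp

### The arm

A 6-joint arm with a two-finger parallel gripper is mounted at the origin on the work surface. World frame = base frame: x ahead of the robot, y to its left, z up, the work surface at z = 0. Lengths are in mm, angles in rad, forces in N, time in s.
With the tool pointing down it reaches from about 300 to 775 mm from the base axis. Payload 14.6 kg.
Tool frame: the origin (TCP) lies at the very end of the fingers, on their centre line; the grasp point (between the pads) lies 19 mm behind it; z points along the fingers, y is the line along which they close (so a half turn about z gives the same grasp; the last joint's range is limited). The gripper opens to 94 mm and grips with 3 to 60 N. Pads are 16 mm wide; open, the fingers measure 119 mm over their backs; the gripper's body (75 mm by 177 mm) begins 78 mm behind the grasp point.
Start: joints at [-1.3, 0.3, 1.521, -0, 1.321, -0.067], TCP at [182.269, -518.91, 205.446] pointing down, gripper open.
Joint ranges: [-3.03, 3.03], [-0.79, 2.21], [0.23, 2.52], [-1.04, 4.18], [0, 3.07], [-2.55, 2.55]. Speed limits (rad/s): [2.22, 2.22, 2.57, 3.14, 3.14, 3.14].

### API

Orientations are given as [roll, pitch, yaw] about the fixed x, y, z axes, in that order (R = Rz(yaw) Ry(pitch) Rx(roll)).
In Python, from cell import manip gives the robot as it stands.
- The arm moves only by the tool servo_tool, never from a script. Its argument "rows" is a list of rows, each a list of 7 numbers: the turn, a rotation vector about the world's x, y, z in degrees, then the shift along the world's x, y, z in mm, then the closure, from 0 (fully open) to 1 (shut). In form: [[rx, ry, rz, dx, dy, dz, fingers], ...]. A call has 1 to 20 rows; each row shifts and turns the commanded pose from where the row before left it; what a row does not reach is not made up. A row lasts 1/8 s, in which the tool goes at most 62.5 mm and 10.7 degrees, less where a joint would pass 70% of its speed; a pose out of reach is approached as far as the arm can. A call with a gripper value outside its range is refused whole. The fingers move at their own pace and stop on an object; "grip_force" is the grip in N (left out, the last holds). Time passes only in rows, so rows that do not move let the fingers close. It gives the time, the measured TCP pose, the force, the opening and the grip force at its end, in the units of the state.
- manip.read_state(): the state, without advancing time (a new reading comes with each control period).
- manip.camera(name): name is "scene" or "top" or "wrist"; returns the picture (384x512x3 uint8, red, green, blue); there is no depth.
- manip.camera_info(name): a dict with "fx", "fy", "cx", "cy" (pixels), "position" and "rotation" of the camera in the world; the wrist camera has in their place "T_tool_cam" (4x4, takes a point from camera to tool coordinates, whose origin is the TCP and whose axes are the flange's). Camera axes: x right, y down, z forward; pixel columns grow to the right and rows downward; lengths in mm; the calibration is good to about 2 mm. A picture is of the moment at which its call begins: read the wrist's pose just before it. camera_info takes no time and is no camera call.
- manip.sign_off(): hands the job in; it is judged then, once.
The state is a dict: "clock": time; "joints": joint angles; "qd": joint speeds; "effort": joint torques, N m; "eef_pos": TCP position; "eef_rot": TCP orientation; "wrist_force": force on the tool from outside, world axes, zero at the start; "moment": the same for the moment, N m; "finger_gap": finger opening in mm; "finger_force": force on a finger pad.
Only numpy, scipy, OpenCV 4.12 (cv2) and the standard library are available. Lean on these libraries where they do the work, as an engineer would, in place of code of your own. Each camera call takes 0.05 s, during which the arm holds its last target. There are 200 camera calls.

### The job

Take the bent brush from its rest, dip its bristles well down into the low wide pot, and then touch the bristle tip to the top of the catch on the tool case's lid. Then put the brush back on its rest as you found it, and after that swing the hasp over until it lies flat over the catch. Do not tip the pot or push it about, and leave the other things on the bench where they are.

Things in the scene. Friction and masses are not known exactly. Their poses are not given: they have to be found in the camera images.
- rest: Dark steel brush rest, fixed. Base 130 x 70 x 8; uprights 10 thick, 36 wide at x = +-45, each with two flared cheeks (out to y = +-27) forming an open notch for the handle: floor at z = 95, 20 wide there, 42 at its top (z = 118). Grip the handle between the uprights (80 clear). Origin: centre of underside; x along the notches, z up. The brush starts in both notches, bristle end to +x.
- brush: Bent brush, 90 g (varies). Wood handle 150 long (x = -85 to 65), 16 wide (y), 18 high (z = 0 to 18); a steel neck bends down to a ferrule 17 x 26 and black rigid bristles 13 x 23 x 30 at x = 90, ending at z = -76. Origin: underside of the handle, about midway between the uprights when on the rest (95 above the bench). x to the bristle end, z up.
- brush_grip (a point): Middle of the brush's handle at the place to grip it (16 wide across y), 9 above the brush's origin.
- brush_tip (a point): Centre of the end face of the bristles; in the brush's frame at (90, 0, -76).
- pot: The low, wide open round pot of plain steel: outer radius 45, 50 high, wall 3, floor 4, 350 g (varies), loose. The widest and lowest of three open round containers whose places are exchanged. Origin: centre of the underside; z up.
- pot_rim (a point): Centre of the pot's open mouth, 50 above the bench.
- case: Tool case, fixed, 170 x 170 x 100, grey with a shut black lid on top. Origin: centre of the underside; x from its front to its rear, z up. On the flat top (z = 100) are the catch at x = -16 and the hasp's hinge at x = +50.
- catch: The catch: a plain steel staple (upright arch of 8 thick rod) on the lid, 36 wide along the case's y, 22 high above the lid. Origin: on the lid, below the middle of the arch, axes as the case.
- catch_top (a point): Middle of the top of the catch's arch, 122 above the bench.
- hasp (a joint): Hasp angle, rad: 0 = shut flat on the lid, slot over the catch, leaf reaching from the hinge to the case's -x; 1.57 = upright; up to 2.2 = leaning back to +x. Stiff: stays where left. Steel leaf 103 long from the hinge, 60 wide, 4 thick; slot 55 to 77 from the hinge, where the shut hasp lets the catch stand 17 above it; plain end tab 77 to 103. Shut, its top is 5 above the lid.
- hasp_hinge (a point): Middle of the hasp's hinge axis, in the case's frame at (50, 0, 106). The axis runs along the case's y.
- hasp_end (a point): Centre of the end tab, 90 from the hinge axis; moves with the hasp.
- tin: Bystander: open steel tin, narrow and tall, radius 31, 78 high. Origin: centre of the underside.
- cup: Bystander: open grey plastic cup, rim radius 34, 75 high. Origin: centre of the underside.
- screwdriver: Bystander: screwdriver 170 long lying on the bench, between the robot and the containers.
- tape: Bystander: roll of tape lying flat, radius 40, 25 high, between the robot and the containers.

How it is judged:
By the outcome, as a careful person would: the job done as asked, in the order asked, and still so for the second after the job is handed in, with the robot touching nothing.
It also fails if it takes over 58 s, if anything falls off the work surface, if the arm or the gripper's body presses on something with over 40 N, if the wrist force passes 120 N, or if a joint passes its speed limit or range.

## Working session

There is one attempt and no reset: what is moved stays moved. The work goes in short steps, Python scripts to look and compute and a tool call to move; the robot and the scene stay as the last step left them, time stands still between calls to the robot, and variables do not carry over. Pictures are saved under pics/ and viewed, at most 10 in all, crops included, and the job is handed in when it is done.

Besides the shell and the picture viewer there is one more tool, called after ">>>" by a JSON object that holds its "op" and its "data". servo_tool: Moves the arm, as the interface text tells. Its arguments: {"type":"object","properties":{"rows":{"type":"array","items":{"type":"array","items":{"type":"number"}}},"grip_force":{"type":"number"}},"required":["rows"]}

```bash
ls; mkdir -p pics; python3 - <<'E'
from cell import manip
import cv2
print(manip.read_state())
for n in("scene","top"):
    im=manip.camera(n); cv2.imwrite(f"pics/{n}0.png",cv2.resize(im[:,:,::-1],(800,600))); cv2.imwrite(f"raw_{n}.png",im[:,:,::-1]); print(n,manip.camera_info(n))
print(manip.camera_info("wrist"))
E
```

```text
pics
{'clock': 0.0, 'joints': array([-1.29958791e+00,  3.00466141e-01,  1.52164229e+00, -1.94278678e-05,
        1.32070525e+00, -6.65912518e-02]), 'qd': array([ 0.00164713, -0.00089765, -0.00154389, -0.00068004, -0.00076766,
       -0.00014363]), 'effort': array([ 6.62401508e-04, -5.31803763e+01, -3.52739775e+01,  7.08385091e-02,
        2.43275869e-02, -9.21829610e-05]), 'eef_pos': array([ 182.19548436, -518.63786859,  204.86316423]), 'eef_rot': array([-3.14037308e+00, -6.24737324e-05,  3.37804447e-01]), 'wrist_force': array([-0.04281202,  0.58065357, -0.73227609]), 'moment': array([-0.03871471, -0.02024862, -0.00353145]), 'finger_force': 0.0, 'finger_gap': 93.8664336835773}
scene {'fx': 375.6837942683555, 'fy': 375.6837942683555, 'cx': 257.713980650578, 'cy': 193.6389895220494, 'position': array([1058.42809638,  419.24280627,  678.68397102]), 'rotation': array([-2.26102527, -0.00671166,  2.2263287 ])}
top {'fx': 352.6183256881294, 'fy': 352.6183256881294, 'cx': 255.73284295304413, 'cy': 190.2868881411759, 'position': array([438.66346706,  -6.54856576, 980.14396401]), 'rotation': array([-3.06973915, -0.01816439, -1.54646688])}
{'fx': 309.9867592556338, 'fy': 309.9867592556338, 'cx': 260.59367846189946, 'cy': 190.73483874779623, 'T_tool_cam': array([[-4.97704395e-04, -9.65567099e-01, -2.60153666e-01,
         7.58706024e+01],
       [ 9.99999473e-01, -7.14128098e-04,  7.37389043e-04,
         2.60828881e-01],
       [-8.97781642e-04, -2.60153162e-01,  9.65566945e-01,
        -1.78746264e+02],
       [ 0.00000000e+00,  0.00000000e+00,  0.00000000e+00,
         1.00000000e+00]])}
```

View pics/top0.png

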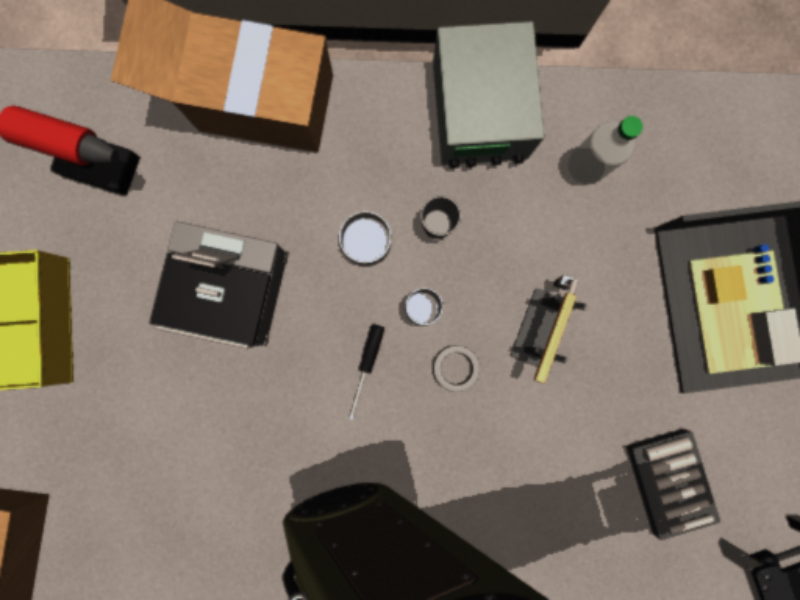

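View pics/scene0.png

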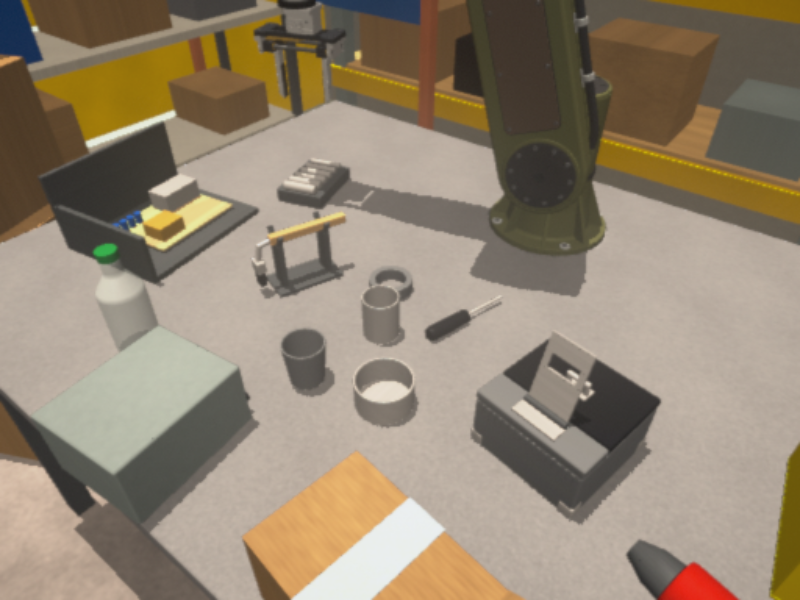

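The top view shows (800x600 px) the pot at (365,240), tin (422,308), cup (440,218), rest and brush around (555,330) with the bristles at the top, and the case at (218,285) with its catch at (210,292). In the scene view the hasp stands roughly upright. Next I'll measure.

```bash
cat > h.py <<'E'
import numpy as np, cv2
from scipy.spatial.transform import Rotation as Ro
from cell import manip
def cam(n,st=None):
    i=manip.camera_info(n)
    if n=="wrist":
        T=i["T_tool_cam"]; R=Ro.from_euler('xyz',st["eef_rot"]).as_matrix()
        return i,st["eef_pos"]+R@T[:3,3],R@T[:3,:3]
    return i,np.array(i["position"]),Ro.from_euler('xyz',i["rotation"]).as_matrix()
def ray(c,uv):
    i,p,R=c; d=R@np.array([(uv[0]-i["cx"])/i["fx"],(uv[1]-i["cy"])/i["fy"],1]); return p,d/np.linalg.norm(d)
def onz(c,uv,z):
    p,d=ray(c,uv); return p+d*(z-p[2])/d[2]
def proj(c,P):
    i,p,R=c; q=R.T@(np.asarray(P)-p); return np.array([q[0]/q[2]*i["fx"]+i["cx"],q[1]/q[2]*i["fy"]+i["cy"]])
def tri(a,b):
    (p,d),(q,e)=a,b; s=np.linalg.lstsq(np.c_[d,-e],q-p,rcond=None)[0]; A=p+s[0]*d;B=q+s[1]*e
    return (A+B)/2,np.linalg.norm(A-B)
E
python3 - <<'E'
from h import *
T=cam("top");S=cam("scene")
k=1.5625
t=lambda u,v:np.array([u/k,v/k])
np.set_printoptions(precision=1,suppress=True)
def P(a,b): print(tri(ray(T,t(*a)),ray(S,t(*b))))
P((541,381),(344,217)) # handle rear end
P((573,294),(270,240)) # front end
print("pot rim",onz(T,t(365,239),50),"pot floor scene",onz(S,t(384,382),50), )
print("tin",onz(T,t(423,308),78),"cup",onz(T,t(440,215),75))
P((210,292),(578,380)) #catch
for z,uv in((122,(210,292)),(100,(152,323)),(100,(248,346)),(100,(278,241)),(100,(176,222))): print(z,onz(T,t(*uv),z))
im=cv2.imread("raw_top.png"); hsv=cv2.cvtColor(im,cv2.COLOR_BGR2HSV)
m=cv2.inRange(hsv,(15,90,90),(35,255,255)); m[:, :320]=0; m[:,390:]=0
cs=cv2.findContours(m,0,2)[0]; c=max(cs,key=cv2.contourArea); r=cv2.minAreaRect(c); print(r, [onz(T,p,113) for p in cv2.boxPoints(r)])
cv2.imwrite("pics/c.png",np.vstack([cv2.resize(im[130:240,90:190],(500,550),interpolation=2)[:300],]) )
a=cv2.resize(im[135:235,80:280],(800,400),interpolation=2)
cv2.imwrite("pics/c.png",a)
E
```

```text
(array([ 372.8, -245.8,  102.6]), np.float64(6.786079735025667))
(array([ 512.1, -296. ,  103.7]), np.float64(7.611804549661575))
pot rim [604.1  39.5  50. ] pot floor scene [611.8  47.1  50. ]
tin [487.4 -60.2  78. ] cup [643.5 -85.4  75. ]
(array([500.7, 279.9, 113.5]), np.float64(6.662645095605975))
122 [501.5 274.  122. ]
100 [451.6 370.  100. ]
100 [419.  217.2 100. ]
100 [588.1 176.6 100. ]
100 [614.4 340.9 100. ]
((355.3975524902344, 215.77804565429688), (7.012880325317383, 60.152732849121094), 20.2248592376709) [array([ 377.9, -234.6,  113. ]), array([ 518.1, -285.5,  113. ]), array([ 512.4, -301.9,  113. ]), array([ 372.4, -250.8,  113. ])]
```

>>> {"op": "servo_tool", "data": {"rows": [[0,0,-4.9,34,31,3,0],[0,0,-4.9,34,31,3,0],[0,0,-4.9,34,31,3,0],[0,0,-4.9,34,31,3,0],[0,0,-4.9,34,31,3,0],[0,0,-4.9,34,31,3,0],[0,0,-4.9,32,31,3,0],[0,0,-5,32,31,3,0],[0,0,0,0,0,0,0],[0,0,0,0,0,0,0]], "grip_force": 20}}

```text
clock: 1.35
eef_pos: [449.9, -271.1, 229.1]
eef_rot: [-3.142, 0.001, -0.347]
wrist_force: [0.6, -1.1, -0.7]
finger_gap: 94.1
finger_force: 0.0
```

```bash
python3 - <<'E'
from h import *
np.set_printoptions(precision=2,suppress=True)
s=manip.read_state(); im=manip.camera("wrist")[:,:,::-1]; W=cam("wrist",s)
print(s["clock"],s["eef_pos"],s["eef_rot"],s["wrist_force"],s["qd"].max())
cv2.imwrite("raw_w1.png",im)
hsv=cv2.cvtColor(im,cv2.COLOR_BGR2HSV)
m=cv2.inRange(hsv,(12,80,60),(38,255,255))
c=max(cv2.findContours(m,0,2)[0],key=cv2.contourArea); r=cv2.minAreaRect(c)
b=cv2.boxPoints(r); print(r); print(np.array([onz(W,p,113) for p in b]))
cv2.drawContours(im:=im.copy(),[b.astype(int)],0,(0,0,255),1)
T=cv2.imread("raw_top.png"); 
a=cv2.resize(T[130:230,90:265],(800,457),interpolation=2)
cv2.imwrite("pics/w1.png",np.hstack([cv2.resize(im,(400,300)),cv2.resize(a,(400,300))]))
E
```

```text
1.35 [ 449.95 -271.08  229.13] [-3.14  0.   -0.35] [ 0.62 -1.09 -0.7 ] 0.0019703674913578223
((259.0, 186.0), (146.0, 18.0), 90.0)
[[ 519.89 -286.2   113.  ]
 [ 514.23 -301.82  113.  ]
 [ 374.46 -252.16  113.  ]
 [ 380.88 -234.44  113.  ]]
```

View pics/w1.png

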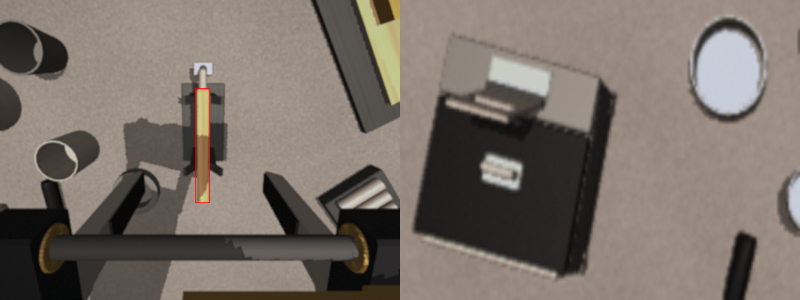

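The left picture shows the handle (boxed, columns 195–210) lying in the rest in line with the tool. The right picture is a top view crop of the case, with the catch at (500,172) and the hasp near upright. I'll descend and grip now.

>>> {"op": "servo_tool", "data": {"rows": [[0,0,0,3,0,-36,0.3],[0,0,0,4,-1,-36,0.3],[0,0,0,0,0,-36,0.3],[0,0,0,0,0,-36,0.3],[0,0,0,0,0,0,0.3],[0,0,0,0,0,0,1],[0,0,0,0,0,0,1],[0,0,0,0,0,0,1],[0,0,0,0,0,0,1],[0,0,0,0,0,0,1],[0,0,0,0,0,0,1],[0,0,0,0,0,0,1]], "grip_force": 30}}

```text
clock: 2.9
eef_pos: [457.3, -271.9, 85.5]
eef_rot: [3.142, -0.0, -0.348]
wrist_force: [-1.3, -0.3, 1.8]
finger_gap: 15.7
finger_force: 30.0
```

```bash
python3 - <<'E'
from h import *
np.set_printoptions(precision=2,suppress=True)
# measure pot and case lid by contours
T=cam("top"); im=cv2.imread("raw_top.png"); hsv=cv2.cvtColor(im,cv2.COLOR_BGR2HSV)
m=cv2.inRange(hsv[120:185,205:262],(100,15,170),(135,255,255))
c=max(cv2.findContours(m,0,2)[0],key=cv2.contourArea); print("pot floor",cv2.fitEllipse(c), onz(T,np.array(cv2.fitEllipse(c)[0])+[205,120],4))
g=cv2.cvtColor(im,cv2.COLOR_BGR2GRAY)
m=(g[140:225,95:190]<32).astype(np.uint8)*255
m=cv2.morphologyEx(m,cv2.MORPH_CLOSE,np.ones((9,9)))
a=np.vstack([cv2.resize(np.dstack([m]*3),None,fx=3,fy=3,interpolation=0),cv2.resize(im[140:225,95:190],None,fx=3,fy=3)])
S=cv2.imread("raw_scene.png"); 
b=cv2.resize(S[205:335,295:430],None,fx=3.77,fy=3.77,interpolation=2)
p=cv2.resize(im[120:185,205:262],None,fx=6,fy=6,interpolation=2)
h=600
out=np.zeros((600,800,3),np.uint8); out[:255,:285]=cv2.resize(im[140:225,95:190],None,fx=3,fy=3,interpolation=2); out[:b.shape[0],290:290+b.shape[1]]=b[:600,:510]; out[260:260+260,:228]=cv2.resize(p,(228,260))
cv2.imwrite("pics/d.png",out); print(b.shape)
E
```

```text
pot floor ((27.963150024414062, 33.54562759399414), (25.7832088470459, 26.435144424438477), 114.52790069580078) [610.59  43.53   4.  ]
(490, 509, 3)
```

View pics/d.png

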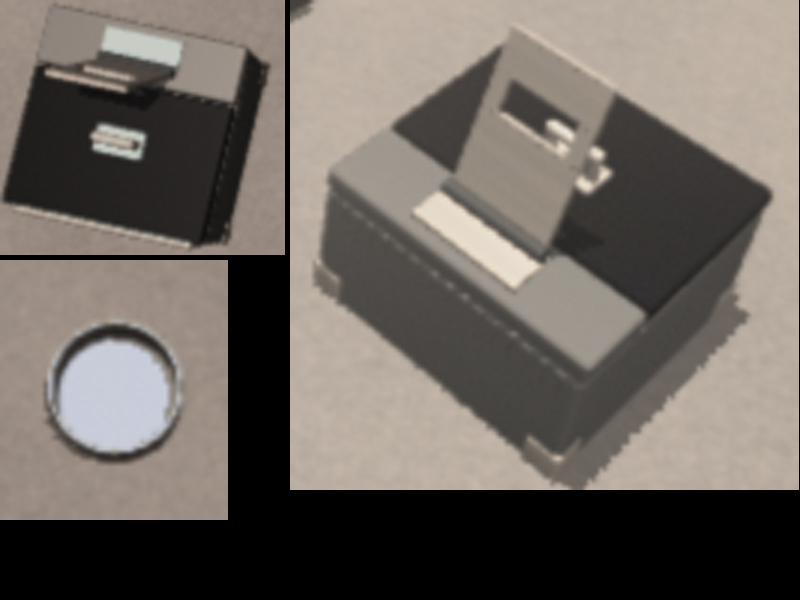

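The brush is gripped at a 15.7 mm gap. In this picture the pot is clear at lower left, and the hasp leaf leans slightly back from upright with the catch at (575,155). I'll lift and hover over the pot.

>>> {"op": "servo_tool", "data": {"rows": [[0,0,0,0,0,10,1],[0,0,0,0,0,20,1],[0,0,0,0,0,35,1],[0,0,0,0,0,35,1],[0,0,1,6,33,0,1],[0,0,1,6,33,0,1],[0,0,1,6,33,0,1],[0,0,1,6,33,0,1],[0,0,1,6,33,0,1],[0,0,1,6,33,0,1],[0,0,1,6,33,0,1],[0,0,1,6,33,0,1],[0,0,1,6,33,0,1],[0,0,1,6,33,0,1],[0,0,0,0,0,0,1],[0,0,0,0,0,0,1],[0,0,0,0,0,0,1]], "grip_force": 40}}

```text
clock: 5.03
eef_pos: [517.2, 57.3, 185.6]
eef_rot: [3.142, -0.0, -0.175]
wrist_force: [-0.9, 0.1, -1.3]
finger_gap: 16.1
finger_force: 40.0
```

```bash
python3 - <<'E'
from h import *
np.set_printoptions(precision=2,suppress=True)
s=manip.read_state(); im=manip.camera("wrist")[:,:,::-1].copy(); W=cam("wrist",s)
cv2.imwrite("raw_w2.png",im)
R=Ro.from_euler('xyz',s["eef_rot"]).as_matrix()
tip=s["eef_pos"]+R@np.array([90,0,66.]); print("tip",tip,proj(W,tip), "TCP",s["eef_pos"])
sc=manip.camera("scene")[:,:,::-1].copy(); cv2.imwrite("raw_s2.png",sc)
print(proj(cam("scene"),tip))
for z,r in((50,45),(4,42)):
    for q in ((606,42),):
        pts=np.array([proj(W,[q[0]+r*np.cos(t),q[1]+r*np.sin(t),z]) for t in np.linspace(0,6.28,40)])
        print(z,pts.min(0),pts.max(0))
cv2.imwrite("pics/w2.png",np.hstack([im,cv2.resize(sc[130:290,130:330],(480,384))])[:, :][:, :1000] if 0 else np.hstack([cv2.resize(im,(440,330)),cv2.resize(sc[130:280,150:310],(352,330))]))
E
```

```text
tip [605.85  41.63 119.64] [260.22  87.99] TCP [517.21  57.28 185.63]
[245.09 219.59]
50 [213.41  41.53] [306.29 139.08]
4 [222.2   53.35] [297.68 132.48]
```

View pics/w2.png

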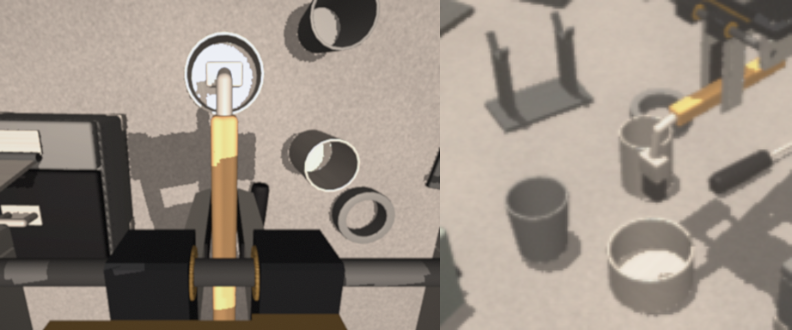

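In the wrist view (left) the pot rim is centred near (224,74), and the ferrule is over it with about 4 mm still to go forward. In the scene view (right) the brush hangs level in the gripper. I'll dip it now, then lift out and move towards the case.

>>> {"op": "servo_tool", "data": {"rows": [[0,0,0,4,0,-15,1],[0,0,0,0,0,-25,1],[0,0,0,0,0,-25,1],[0,0,0,0,0,-20,1],[0,0,0,0,0,-12,1],[0,0,0,0,0,-8,1],[0,0,0,0,0,0,1],[0,0,0,0,0,0,1],[0,0,0,0,0,0,1]]}}

```text
clock: 6.25
eef_pos: [521.6, 58.1, 81.0]
eef_rot: [-3.141, -0.001, -0.174]
wrist_force: [0.8, 0.3, -0.8]
finger_gap: 15.7
finger_force: 40.0
```

>>> {"op": "servo_tool", "data": {"rows": [[0,0,0,0,0,15,1],[0,0,0,0,0,30,1],[0,0,0,0,0,30,1],[0,0,0,0,0,30,1],[0,0,0,-27,10,25,1],[0,0,0,-27,20,0,1],[0,0,0,-27,30,0,1],[0,0,0,-27,30,0,1],[0,0,0,0,38,0,1],[0,0,0,0,38,0,1],[0,0,0,0,38,0,1],[0,0,0,0,32,0,1],[0,0,0,0,0,0,1],[0,0,0,0,0,0,1],[0,0,0,0,0,0,1]]}}

```text
clock: 8.12
eef_pos: [413.4, 293.4, 210.9]
eef_rot: [-3.141, -0.0, -0.174]
wrist_force: [-0.5, -0.9, -0.7]
finger_gap: 15.6
finger_force: 40.0
```

```bash
python3 - <<'E'
from h import *
np.set_printoptions(precision=2,suppress=True)
s=manip.read_state(); im=manip.camera("wrist")[:,:,::-1].copy(); W=cam("wrist",s)
cv2.imwrite("raw_w3.png",im)
R=Ro.from_euler('xyz',s["eef_rot"]).as_matrix()
tip=s["eef_pos"]+R@np.array([90,0,66.]); print("tip",tip,proj(W,tip), "TCP",s["eef_pos"])
sc=manip.camera("scene")[:,:,::-1].copy(); cv2.imwrite("raw_s3.png",sc)
print(proj(cam("scene"),tip),proj(cam("scene"),[502,278,122]),proj(W,[502,278,122]))
cv2.imwrite("pics/w3.png",np.hstack([im[:240,90:410],cv2.resize(sc[190:310,280:440],(480,360))[:240]]) if 0 else np.hstack([cv2.resize(im[:220,100:400],(400,293)),cv2.resize(sc[180:290,300:450],(400,293))]))
E
```

```text
tip [502.11 277.76 144.98] [260.22  87.99] TCP [413.44 293.37 210.93]
[370.   232.35] [367.91 240.36] [259.98  89.89]
```

View pics/w3.png

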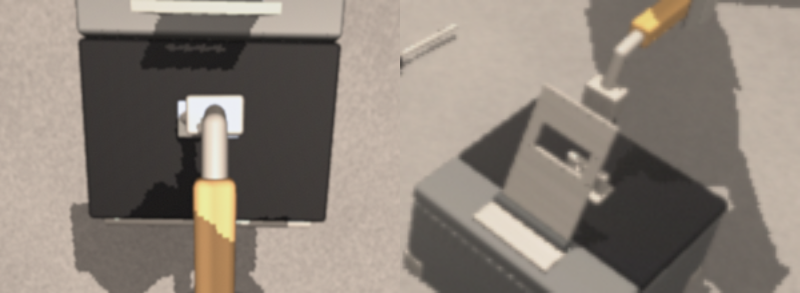

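```bash
python3 - <<'E'
from h import *
np.set_printoptions(precision=1,suppress=True)
s=manip.read_state(); W=cam("wrist",s); f=400/300
u=lambda x,y:(x/f+100,y/f)
ex=np.array([np.cos(.174),-np.sin(.174),0])
for n,p in(("lidL",u(84.5,117)),("lidR",u(333.5,117)),("frontL",u(92,219)),("frontR",u(325,222)),("plateL",u(180,118)),("rearL",u(80,38)),("rearR",u(341,38))): print(n,onz(W,p,100))
print("plate at z101 from row", onz(W,u(209,118),101))
T=cam("top")
print("arch top", onz(T,(95+92/3,140+136/3),122),onz(T,(95+137/3,140+146/3),122), "lid corners",[onz(T,(95+a/3,140+b/3),100) for a,b in((50,6),(247,46),(193,243),(5,203))])
w2=cv2.imread("raw_w2.png")[200:290,0:160]; 
t=cv2.imread("raw_top.png")[175:200,118:150]
cv2.imwrite("pics/e.png",np.hstack([cv2.resize(w2,(480,270),interpolation=2),cv2.resize(t,(320,250),interpolation=2)[:270] if 0 else cv2.copyMakeBorder(cv2.resize(t,(320,250),interpolation=2),0,20,0,0,0)]))
E
```

```text
lidL [519.8 362.1 100. ]
lidR [490.9 198.8 100. ]
frontL [452.2 374.3 100. ]
frontR [421.2 211.9 100. ]
plateL [508.1 299.6 100. ]
rearL [566.7 352.8 100. ]
rearR [537.8 189.3 100. ]
plate at z101 from row [504.7 280.6 101. ]
arch top [504.8 295.2 122. ] [497.6 258.7 122. ] lid corners [array([614.6, 343.4, 100. ]), array([585.3, 177.9, 100. ]), array([420.1, 215.7, 100. ]), array([449.2, 371.4, 100. ])]
```

View pics/e.png

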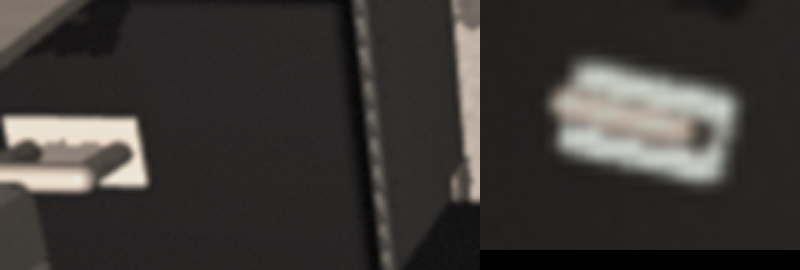

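The right crop shows the arch spanning (552,102)–(695,130) over its plate. Combined with the lid edges in the wrist view, the catch top is at about (504, 280.5). I'll shift there and lower gently.

>>> {"op": "servo_tool", "data": {"rows": [[0,0,0,2,3,-7,1],[0,0,0,0,0,-6,1],[0,0,0,0,0,-4,1],[0,0,0,0,0,-2,1],[0,0,0,0,0,0,1],[0,0,0,0,0,0,1]]}}

```text
clock: 8.98
eef_pos: [415.3, 297.1, 191.6]
eef_rot: [-3.141, -0.0, -0.174]
wrist_force: [0.1, 0.4, -1.1]
finger_gap: 15.7
finger_force: 40.0
```

>>> {"op": "servo_tool", "data": {"rows": [[0,0,0,0,0,-1,1],[0,0,0,0,0,-1,1],[0,0,0,0,0,-0.5,1],[0,0,0,0,0,0,1],[0,0,0,0,0,0,1]]}}

```text
clock: 9.6
eef_pos: [415.3, 297.1, 189.0]
eef_rot: [-3.142, -0.0, -0.174]
wrist_force: [-0.1, 0.8, -1.4]
finger_gap: 16.2
finger_force: 40.0
```

>>> {"op": "servo_tool", "data": {"rows": [[0,0,0,0,0,-0.5,1],[0,0,0,0,0,-0.5,1],[0,0,0,0,0,0,1],[0,0,0,0,0,0,1]]}}

```text
clock: 10.1
eef_pos: [415.2, 297.2, 188.2]
eef_rot: [-3.141, -0.0, -0.174]
wrist_force: [-3.3, 0.2, 3.3]
finger_gap: 15.8
finger_force: 40.0
```

>>> {"op": "servo_tool", "data": {"rows": [[0,0,0,0,0,-0.5,1],[0,0,0,0,0,-0.3,1],[0,0,0,0,0,0,1],[0,0,0,0,0,0,1]]}}

```text
clock: 10.6
eef_pos: [415.1, 297.4, 187.7]
eef_rot: [-3.141, 0.0, -0.173]
wrist_force: [-6.4, 0.5, 8.5]
finger_gap: 15.6
finger_force: 40.0
```

```bash
python3 - <<'E'
from h import *
np.set_printoptions(precision=1,suppress=True)
s=manip.read_state(); im=manip.camera("wrist")[:,:,::-1].copy(); sc=manip.camera("scene")[:,:,::-1].copy(); tp=manip.camera("top")[:,:,::-1].copy()
cv2.imwrite("raw_s4.png",sc)
cv2.imwrite("pics/f.png",np.hstack([cv2.resize(im[40:130,200:320],(400,300),interpolation=2),cv2.resize(sc[215:260,345:405],(400,300),interpolation=2)]))
E
```

```text
(no output)
```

View pics/f.png

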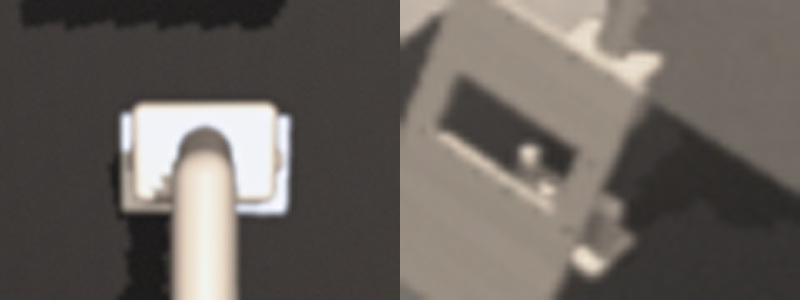

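```bash
python3 - <<'E'
from h import *
np.set_printoptions(precision=1,suppress=True)
s=manip.read_state(); W=cam("wrist",s); R=Ro.from_euler('xyz',s["eef_rot"]).as_matrix()
tip=s["eef_pos"]+R@np.array([90,0,66.5]); print(tip)
for v in(112,162.5,213): 
    p=onz(W,(200+205.5/3.333,40+v/3.333),101.5); print(p,R.T@(p-tip))
# ferrule top (26 high over 30 bristle?) rows 102..200 at tip+~50
for v in(102,200): p=onz(W,(200+205/3.333,40+v/3.333),tip[2]+50); print(R.T@(p-tip))
E
```

```text
[503.7 281.9 121.2]
[515.5 278.6 101.5] [12.2  1.2 19.7]
[504.1 280.6 101.5] [ 0.6  1.2 19.7]
[492.4 282.7 101.5] [-11.3   1.2  19.7]
[  6.9   0.8 -50. ]
[ -9.7   0.8 -50. ]
```

The left (wrist) crop shows the ferrule centred over the catch plate. The ray check puts the plate centre within about 1 mm of the tip, and the wrist force shows contact. I'll lift and carry the brush back over the rest.

>>> {"op": "servo_tool", "data": {"rows": [[0,0,0,0,0,15,1],[0,0,0,0,0,25,1],[0,0,-1,3,-38,0,1],[0,0,-1,3,-38,0,1],[0,0,-1,3,-38,0,1],[0,0,-1,3,-38,0,1],[0,0,-1,3,-38,0,1],[0,0,-1,3,-38,0,1],[0,0,-1,3,-38,0,1],[0,0,-1,3,-38,0,1],[0,0,-1,3,-38,0,1],[0,0,-1,3,-38,0,1],[0,0,0,3,-38,0,1],[0,0,0,3,-38,0,1],[0,0,0,3,-38,0,1],[0,0,0,3,-38,0,1],[0,0,0,0,-37,0,1],[0,0,0,0,0,0,1],[0,0,0,0,0,0,1],[0,0,0,0,0,0,1]]}}

```text
clock: 13.25
eef_pos: [457.4, -271.2, 227.5]
eef_rot: [3.141, -0.0, -0.347]
wrist_force: [0.0, 0.1, -0.2]
finger_gap: 15.5
finger_force: 40.0
```

>>> {"op": "servo_tool", "data": {"rows": [[0,0,0,0,-0.5,-40,1],[0,0,0,0,0,-40,1],[0,0,0,0,0,-25,1],[0,0,0,0,0,-15,1],[0,0,0,0,0,-10,1],[0,0,0,0,0,-5,1],[0,0,0,0,0,-3,1],[0,0,0,0,0,-2,1],[0,0,0,0,0,-1,1],[0,0,0,0,0,0,1],[0,0,0,0,0,0,1]]}}

```text
clock: 14.62
eef_pos: [457.3, -272.5, 86.3]
eef_rot: [3.142, -0.0, -0.348]
wrist_force: [0.0, 0.5, -1.5]
finger_gap: 15.6
finger_force: 40.0
```

Next: the last 0.7 mm, a slow release, then straight up.

>>> {"op": "servo_tool", "data": {"rows": [[0,0,0,0,0,-0.7,1],[0,0,0,0,0,0,1],[0,0,0,0,0,0,0.75],[0,0,0,0,0,0,0.6],[0,0,0,0,0,0,0.3],[0,0,0,0,0,0,0.3],[0,0,0,0,0,0,0.3],[0,0,0,0,0,0,0.3],[0,0,0,0,0,10,0.3],[0,0,0,0,0,30,0.3],[0,0,0,0,0,50,0.3],[0,0,0,0,0,54,0.3],[0,0,0,0,0,0,0.3],[0,0,0,0,0,0,0.3],[0,0,0,0,0,0,0.3]]}}

```text
clock: 16.5
eef_pos: [456.9, -272.1, 228.3]
eef_rot: [-3.141, 0.002, -0.348]
wrist_force: [-0.4, 0.1, 0.2]
finger_gap: 65.6
finger_force: 0.0
```

```bash
python3 - <<'E'
from h import *
np.set_printoptions(precision=2,suppress=True)
s=manip.read_state(); im=manip.camera("wrist")[:,:,::-1].copy(); W=cam("wrist",s)
hsv=cv2.cvtColor(im,cv2.COLOR_BGR2HSV)
m=cv2.inRange(hsv,(12,80,60),(38,255,255))
c=max(cv2.findContours(m,0,2)[0],key=cv2.contourArea); r=cv2.minAreaRect(c)
print(r); print(np.array([onz(W,p,113) for p in cv2.boxPoints(r)]))
sc=manip.camera("scene")[:,:,::-1].copy(); a=cv2.imread("raw_scene.png")
f=lambda x:cv2.resize(x[125:195,155:230],(266,249),interpolation=2)
h=cv2.resize(sc[205:290,330:400],(266,323),interpolation=2)[:249]
cv2.imwrite("raw_s5.png",sc)
cv2.imwrite("pics/g.png",np.hstack([f(a),f(sc),h]))
print(np.abs(a[125:195,155:230].astype(int)-sc[125:195,155:230]).mean())
E
```

```text
((339.0, 374.5), (17.0, 344.0), 90.0)
[[ 292.81  -97.09  113.  ]
 [ 156.54 -472.13  113.  ]
 [ 131.69 -468.62  113.  ]
 [ 270.38  -86.88  113.  ]]
12.73720634920635
```

View pics/g.png

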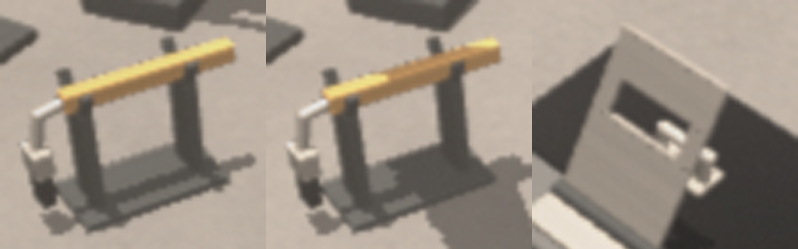

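The brush sits on the rest exactly as before (left is before, middle is after). On the right the hasp leaf's top corners are at (624,25) and (728,97). I'll use those to work out its angle.

```bash
python3 - <<'E'
from h import *
np.set_printoptions(precision=2,suppress=True)
C=np.array([504.3,280.7,100]);yw=-.174
ex=np.array([np.cos(yw),np.sin(yw),0]);ey=np.array([-np.sin(yw),np.cos(yw),0]);H=C+66*ex+[0,0,6];print(H)
S=cam("scene");T=cam("top")
for off,c in((30,(196,97)),(-30,(92,25)),(0,(144,61))):
    for cc in (1,-1):
        p,d=ray(S,(330+c[0]/3.8,205+c[1]/3.8)); q=H+ey*off*cc
        t=((q-p)@ey)/(d@ey); P=p+t*d-H; print(off*cc,P@ex,P[2],np.hypot(P@ex,P[2]),np.arctan2(P[2],-(P@ex)))
# top: leaf top edge in crop d (3x): (45,73)->(133,88)
for c in((45,73),(133,88)):
    for z in(195,209): P=onz(T,(95+c[0]/3,140+c[1]/3),z)-H; print(z,P@ex,P@ey)
E
```

```text
[569.3  269.27 106.  ]
30 -38.680284613920556 88.43540081477687 96.5245281526107 1.1584827287220547
-30 -185.27026595316104 -55.128371468160594 193.29823793063022 -0.289213544386044
-30 -35.785375035615466 96.11028146446728 102.5562249189135 1.2143627378873842
30 76.62143820223778 205.08984751163882 218.93535654280834 1.9283384840058642
0 -38.525152708642544 90.965356678072 98.78706143414271 1.170184535678347
0 -38.525152708642544 90.965356678072 98.78706143414271 1.170184535678347
195 -30.25489718733017 32.56446918957821
209 -31.15824172049477 26.736565033336436
195 -28.244867959334726 -33.566606143480236
209 -29.184053574494225 -38.21531884299636
```

The hasp is at about 1.2 rad. I'll go to a hover behind it with the fingers closed, and work out the arc steps.

>>> {"op": "servo_tool", "data": {"rows": [[0,0,1,0,10,32,1],[0,0,1,9,38,0,1],[0,0,1,9,38,0,1],[0,0,1,9,38,0,1],[0,0,1,9,38,0,1],[0,0,1,9,38,0,1],[0,0,1,9,38,0,1],[0,0,1,9,38,0,1],[0,0,1,9,38,0,1],[0,0,1,9,38,0,1],[0,0,0,9,38,0,1],[0,0,0,9,38,0,1],[0,0,0,9,38,0,1],[0,0,0,9,38,0,1],[0,0,0,5,36,0,1],[0,0,0,0,0,0,1],[0,0,0,0,0,0,1]], "grip_force": 20}}

```text
clock: 18.73
eef_pos: [579.2, 267.1, 260.9]
eef_rot: [3.141, 0.001, -0.174]
wrist_force: [1.1, -0.1, -0.8]
finger_gap: 0.1
finger_force: 0.0
```

```bash
python3 - <<'E'
from h import *
np.set_printoptions(precision=1,suppress=True)
s=manip.read_state(); print(s["eef_pos"],s["eef_rot"],s["finger_gap"])
H=np.array([569.3,269.3,106]);ex=np.array([.985,-.173,0])
th=np.r_[np.linspace(1.35,0,16)]
P=np.array([H+ex*(-95*np.cos(t)+8)+[0,0,95*np.sin(t)-0.5] for t in th])
print(P[0]-s["eef_pos"]); print(np.diff(P,axis=0).tolist() and np.round(np.diff(P,axis=0),1)); print(P[-1])
E
```

```text
[579.2 267.1 260.9] [ 3.1  0.  -0.2] 0.14586154747679542
[-22.5   4.4 -62.7]
[[-8.1  1.4 -2.2]
 [-7.9  1.4 -3. ]
 [-7.6  1.3 -3.7]
 [-7.2  1.3 -4.4]
 [-6.8  1.2 -5. ]
 [-6.4  1.1 -5.6]
 [-5.8  1.  -6.2]
 [-5.3  0.9 -6.7]
 [-4.6  0.8 -7.1]
 [-4.   0.7 -7.5]
 [-3.3  0.6 -7.9]
 [-2.6  0.5 -8.1]
 [-1.9  0.3 -8.3]
 [-1.1  0.2 -8.5]
 [-0.4  0.1 -8.5]]
[483.6 284.4 105.5]
```

>>> {"op": "servo_tool", "data": {"rows": [[0,0,0,0,0,-31,1],[0,0,0,0,0,-32,1],[0,0,0,-11,2,0,1],[0,0,0,-11,2,0,1],[0,0,0,-8,1.4,-2,1],[0,0,0,-8,1.4,-3,1],[0,0,0,-7.6,1.3,-3.7,1],[0,0,0,-7.2,1.3,-4.4,1],[0,0,0,-6.8,1.2,-5,1],[0,0,0,-6.4,1.1,-5.6,1]]}}

```text
clock: 19.98
eef_pos: [512.8, 279.4, 174.3]
eef_rot: [3.142, 0.0, -0.174]
wrist_force: [0.7, 0.5, -0.2]
finger_gap: 0.6
finger_force: 0.3
```

```bash
python3 - <<'E'
from h import *
np.set_printoptions(precision=2,suppress=True)
sc=manip.camera("scene")[:,:,::-1].copy(); cv2.imwrite("raw_s6.png",sc); a=cv2.imread("raw_s5.png"); S=cam("scene")
H=np.array([569.3,269.3,106]);ex=np.array([.985,-.173,0]);ey=np.array([.173,.985,0])
for t in(1.2,1.0,.85,.7,.5):
  for y in(-24,24):
    p=proj(S,H+ex*-95*np.cos(t)+[0,0,95*np.sin(t)]+ey*y).round().astype(int)
    print(t,y,p,a[p[1],p[0]],sc[p[1],p[0]])
# bounding of changed leaf
d=np.abs(a.astype(int)-sc).max(2)[200:280,330:420]; print(manip.read_state()["joints"])
g=cv2.cvtColor(sc,cv2.COLOR_BGR2GRAY)[206:262:4,336:400:4]; print(g); print(cv2.cvtColor(a,cv2.COLOR_BGR2GRAY)[206:262:4,336:400:4])
E
```

```text
1.2 -24 [356 216] [133 146 156] [62 65 69]
1.2 24 [377 230] [136 147 160] [124 135 145]
1.0 -24 [360 216] [142 155 167] [82 87 92]
1.0 24 [382 229] [154 165 177] [123 133 144]
0.85 -24 [363 216] [178 193 208] [121 132 142]
0.85 24 [384 229] [169 183 196] [125 137 147]
0.7 -24 [365 218] [176 192 208] [121 131 141]
0.7 24 [386 230] [168 183 195] [125 137 148]
0.5 -24 [367 221] [136 147 158] [107 115 123]
0.5 24 [387 234] [67 71 76] [ 99 106 114]
[0.44 0.4  1.46 0.   1.28 2.18]
[[186 189 185 185 183 182 135 109 108 113  72 114 117 109 107 107]
 [184 186 183 186 183 179 137 111 112 113 103 115 117 108 106 108]
 [182 185 184 185 178  95 136 136 116 111 113 120 115 108 107 109]
 [182 185 182 145  66  66 102 136 114  80 114 119 108 108 108 109]
 [183 183  93  66  67  65 188 138 114  87 115 118 117 108 107 108]
 [173  69  68  66  65 174 140  86 135 109 120 138 140 136 109 107]
 [ 67  67  67  60  77 137  60  52  53 125 137 136 136 139 108 108]
 [ 67  65  58  57 144 121  53  52  51  50  70 137 137  78 107 109]
 [ 67  58  56 182 202 190 137 135  77  54  57 133 121  49  48  88]
 [ 59  56  90 205
[... 557 characters left out ...]
 181 182 181 180 182 183 185]
 [184 184  93  73 146 146 145 148 149 197 180 182 181 182 182 185]
 [173  70  68 127 139 138 147 146 148 148 151 188 182 184 183 183]
 [ 69  67  67 146  94  65  98 148 145 147 148 129 173 183 183 183]
 [ 68  66  85 137  91  65  63  66 138 147 145  70  63  91 183 186]
 [ 67  66 137 145 144 192  64 209 122 137 138  61  61  62  61 147]
 [ 66  67 147 147 145 145 169 134 161 144  78  60  61  61  60  60]
 [ 64 110 144 145 147 145 145 145 158 145 213  60  59  59  60  60]
 [141 144 145 146 145 147 147 143 146 119 127 109  59  58  58  58]
 [104 120 147 145 147 145 147 149 144 214 130  57  56  57  56  56]
 [224  91 118 145 146 146 145 145 111  57  57  57  56  56  56  55]]
```

The leaf is following the finger. I'll continue along the arc.

>>> {"op": "servo_tool", "data": {"rows": [[0,0,0,-5.8,1,-6.2,1],[0,0,0,-5.3,0.9,-6.7,1],[0,0,0,-4.6,0.8,-7.1,1],[0,0,0,-4,0.7,-7.5,1],[0,0,0,-3.3,0.6,-7.9,1],[0,0,0,-2.6,0.5,-8.1,1],[0,0,0,-1.9,0.3,-8,1],[0,0,0,-1.1,0.2,-8,1],[0,0,0,-0.4,0.1,-4,1],[0,0,0,0,0,-3,1],[0,0,0,0,0,0,1]]}}

```text
clock: 21.4
eef_pos: [484.3, 284.3, 108.1]
eef_rot: [3.141, 0.0, -0.174]
wrist_force: [0.2, -0.1, 0.7]
finger_gap: 0.8
finger_force: 0.0
```

>>> {"op": "servo_tool", "data": {"rows": [[0,0,0,0,0,-1,1],[0,0,0,0,0,-1,1],[0,0,0,0,0,-0.5,1],[0,0,0,0,0,0,1],[0,0,0,0,0,0,1]]}}

```text
clock: 22.02
eef_pos: [484.2, 284.4, 105.7]
eef_rot: [3.142, 0.0, -0.174]
wrist_force: [-0.3, 0.1, -0.3]
finger_gap: 0.3
finger_force: 0.0
```

>>> {"op": "servo_tool", "data": {"rows": [[0,0,0,0,0,-0.5,1],[0,0,0,0,0,-0.5,1],[0,0,0,0,0,0,1],[0,0,0,0,0,0,1]]}}

```text
clock: 22.52
eef_pos: [484.3, 284.4, 105.1]
eef_rot: [-3.141, -0.0, -0.174]
wrist_force: [-2.9, -0.6, 5.7]
finger_gap: 0.3
finger_force: 2.7
```

>>> {"op": "servo_tool", "data": {"rows": [[0,0,0,0,0,-0.5,1],[0,0,0,0,0,-0.4,1],[0,0,0,0,0,0,1]]}}

```text
clock: 22.9
eef_pos: [484.4, 284.5, 104.9]
eef_rot: [-3.141, -0.001, -0.174]
wrist_force: [-3.8, -2.1, 12.8]
finger_gap: 0.3
finger_force: 5.9
```

>>> {"op": "servo_tool", "data": {"rows": [[0,0,0,0,0,10,1],[0,0,0,0,0,30,1],[0,0,0,-20,-20,40,1],[0,0,0,-30,-40,40,1],[0,0,0,-30,-50,20,1],[0,0,0,0,-50,0,1],[0,0,0,0,-50,0,1],[0,0,0,0,0,0,1],[0,0,0,0,0,0,1]]}}

```text
clock: 24.02
eef_pos: [405.1, 75.6, 243.1]
eef_rot: [-3.141, -0.0, -0.174]
wrist_force: [0.5, 0.2, 0.7]
finger_gap: 0.6
finger_force: 0.0
```

```bash
python3 - <<'E'
from h import *
sc=manip.camera("scene")[:,:,::-1].copy(); a=cv2.imread("raw_scene.png")
cv2.imwrite("pics/z.png",np.hstack([cv2.resize(sc[195:300,300:425],(400,336),interpolation=2),cv2.resize(sc[110:290,150:340],(400,379))[:336]]))
d=np.abs(sc[215:280,170:280].astype(int)-a[215:280,170:280]); print("pot/cup area change",d.mean(),np.percentile(d,99))
E
```

```text
pot/cup area change 0.8578088578088578 2.0
```

View pics/z.png

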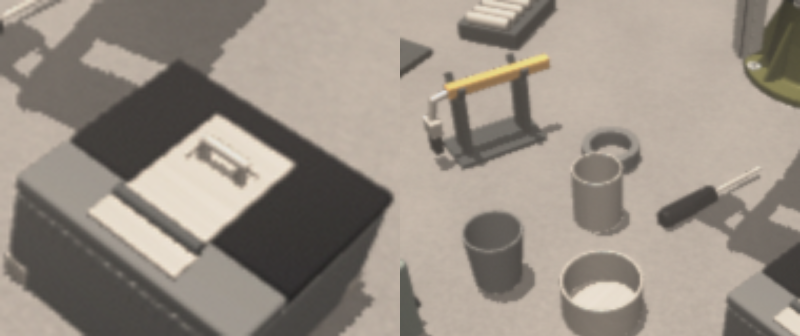

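The hasp lies flat with the catch standing through its slot at (222,155). The brush is on its rest and the pot and the other things haven't moved, so I'm handing in.

```bash
python3 -c "
from cell import manip
print(manip.sign_off())"
```

```text
the job is handed in; nothing more can be done
None
```

The job is done and handed in at about 24 s: I dipped the brush in the pot, touched its tip to the catch top and put it back on its rest, then swung the hasp flat over the catch, leaving the pot and the other bench items where they were.

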